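# Rock the sorter gate and feed the balls to the other tray

## Robot

A 6-joint arm with a two-finger parallel gripper is mounted at the origin on the work surface. World frame = base frame: x ahead of the robot, y to its left, z up, the work surface at z = 0. Lengths are in m, angles in rad, forces in N, time in s.
With the tool pointing down it reaches from about 0.35 to 0.975 m from the base axis. Payload 4.9 kg.
Tool frame: the origin (TCP) lies on the centre line of the jaws, within the pads' length; the fingertips stand 14 mm ahead of it and the grasp point (between the pads) lies 5 mm behind it; z points along the fingers, y is the line along which they close (so a half turn about z gives the same grasp; the last joint's range is limited). The gripper opens to 85 mm and grips with 20 to 120 N. Pads are 22 mm wide; open, the fingers measure 114 mm over their backs; the gripper's body (76 mm by 85 mm) begins 54 mm behind the grasp point. The pads swing forward as they close: fully open they stand 13 mm farther back than shut.
Start: joints at [1.012, 0.053, 1.613, -0, 1.476, -0.119], TCP at [0.266, 0.566, 0.245] pointing down, gripper open.
Joint ranges: [-3.01, 3.01], [-1.01, 2.22], [0.06, 2.58], [-1.02, 4.17], [0.09, 2.62], [-3.14, 3.14]. Speed limits (rad/s): [2.57, 2.57, 3.14, 3.14, 3.14, 3.14].

## Interface

Orientations are given as a unit quaternion [w, x, y, z].
In Python, from plant import * gives the robot as it stands.
- The arm moves only by the tool send_rows, never from a script. Its argument "steps" is a list of rows, each an object with "translation": the shift along the tool's x, y, z in cm, a list of three; "delta_rot": the turn, a rotation vector about the tool's x, y, z in rad, a list of three; "jaw": the finger opening in cm, from 0 to 8.54. In form: [{"translation": [dx, dy, dz], "delta_rot": [rx, ry, rz], "jaw": jaw}, ...]. A call has exactly 8 rows; each row is the pose to reach, as a shift and turn from the pose commanded when the call began, along the tool's axes at that moment; what a row does not reach only later rows make up. A row lasts 1/10 s, in which the tool goes at most 50 mm and 8.59 degrees, less where a joint would pass 70% of its speed; a pose out of reach is approached as far as the arm can. A call with a gripper value outside its range is refused whole. The fingers move at their own pace and stop on an object; the grip force is fixed at half the most. Time passes only in rows, so rows that repeat a pose let the fingers close, or fill a call up. It gives the time, the measured TCP pose, the force, the opening and the grip force at its end, in the units of the state.
- state(): the state, without advancing time (a new reading comes with each control period).
- grab_frame(name): name is "scene" or "top"; returns a dict with "pixels" (420x560x3 uint8, blue, green, red), "range_z" (420x560 float32, m along the optical axis (not along the pixel's ray), 0 where there is no reading), "fx", "fy", "cx", "cy" (pixels), "rvec" (rotation vector, rad) and "tvec" (3), from world to camera coordinates, as OpenCV has them. Camera axes: x right, y down, z forward; pixel columns grow to the right and rows downward; lengths in m; the calibration is good to about 2 mm. A picture is of the moment at which its call begins.
- job_done(): hands the job in; it is judged then, once.
The state is a dict: "time": time; "joint_pos": joint angles; "joint_vel": joint speeds; "joint_efforts": joint torques, N m; "tool_pos": TCP position; "tool_rot": TCP orientation; "contact_force": force on the tool from outside, world axes, zero at the start; "ft_torque": the same for the moment, N m; "gripper_width": opening from 0.0 (shut) to 1.0 (fully open); "grasp_force": force on a finger pad.
Only numpy, scipy, OpenCV 4.12 (cv2) and the standard library are available. Lean on these libraries where they do the work, as an engineer would, in place of code of your own. Each camera call takes 0.05 s, during which the arm holds its last target. There are 200 camera calls.

## Task

The ball sorter on the bench is set to feed its left tray. With a fingertip, press down the raised right end of the seesaw gate so that it rocks over and stays down on the right; then push the two waiting steel balls along the feed track and over its lip, so that both run down the right chute and come to rest in the empty right tray. Do not pick up, carry or lift the balls, and leave everything else on the bench and in the left tray alone.

Things in the scene. Friction and masses are not known exactly. Their poses are not given: they have to be found in the camera images.
- sorter: Ball sorter of plywood and sheet steel, fixed, 552 mm wide (y). Origin on the bench under the gate's middle, z up, +x away from the robot, +y to the robot's left (yawed up to 0.3 rad). The feed track runs along its x axis to the gate (y = 0) from the robot's side. Left and right of the gate a chute slopes outward into a tray. Balls off the track roll to the gate end that is down.
- gate (a joint): Seesaw gate, a 200 x 64 mm aluminium trough along the sorter's y, rocking on a pivot along its x, 70 mm over the bench. -0.2 rad: left end down on its stop (as at the start); +0.2: right end down. Top-heavy (steel rod along its far wall, top 156 mm over the bench at most): pushed past level it falls to the other stop and stays. About 1 N on the raised plate starts it.
- pad_right (a point): Middle of the upper face of the gate's right thumb plate, 40 (x) x 42 (y) x 4 mm, jutting towards the robot from the right end of the gate; 54 mm nearer than the trough's middle line, 95 mm right of the pivot. Raised at the start: about 123 mm above the bench, 86 mm when down.
- pad_left (a point): Middle of the upper face of the same thumb plate at the gate's left end, low at the start.
- feed_lip (a point): Middle of the far end (lip) of the feed track, at floor height (92 mm over the bench). The steel track is 46 mm wide, 106 mm long back towards the robot, falling 3 mm on the way, with side rails 9 mm high and a 6 mm high stop ledge at the near end; open above. A ball whose centre passes the lip drops 10 mm on to the gate.
- ball_front_center (a point): Centre of the steel ball nearer the gate, 34 mm in diameter, about 0.16 kg, waiting on the feed track about 55 mm short of the lip and touching the other ball.
- ball_rear_center (a point): Centre of the other steel ball, same size, behind the first and resting against the ledge, about 89 mm short of the lip. Pushing it towards the gate pushes both.
- tray_right (a point): Middle of the floor of the right tray (empty), 12 mm above the bench; 104 mm (y) by 106 mm (x) inside, walls up to 54 mm above the bench.
- tray_left (a point): Middle of the floor of the left tray (holds two brass bushes).
- bush_a: bystander, to be left alone; origin at the centre of its underside: brass bush, 28 mm diameter, 22 mm high, in the left tray.
- bush_b: bystander, to be left alone; origin at the centre of its underside: second brass bush, the same.
- screwdriver: bystander, to be left alone: black-handled screwdriver 170 mm long lying right of the feed track; origin at its middle.
- fitting: bystander, to be left alone; origin at the centre of its underside: brass pipe fitting, 36 mm diameter, 55 mm high, left of the feed track.
- cap: bystander, to be left alone; origin at the centre of its underside: plastic cap, 44 mm diameter, 30 mm high, in front of the right tray.
- spray: bystander, to be left alone; origin at the centre of its underside: grey can, 54 mm diameter, 140 mm high, in front of the left tray.
- bottle: bystander, to be left alone; origin at the centre of its underside: green bottle, 60 mm diameter, 150 mm high, in front of the left chute.
- carton: bystander, to be left alone; origin at the centre of its underside: small carton 70 by 90 by 50 mm, in front of the right tray, at its outer side.
There are look-alikes about, which are no part of the job. Leave any turquoise look-alike of the part that bears ball_rear_center alone.

How it is judged:
On the way, in this order (a step that is already met when the one before it is completed fails the run):
1. the gate is rocked over to the right while both balls still wait on the feed track (value of joint gate above 0.17 rad and x of each of ball_front_center, ball_rear_center in the frame of sorter below -0.035 m and z of each of ball_front_center, ball_rear_center in the frame of sorter above 0.095 m), for 0.2 s.
2. both balls have run down into the right tray (y of ball_front_center in the frame of sorter between -0.272 and -0.168 m and x of ball_front_center in the frame of sorter between -0.055 and 0.055 m and z of each of ball_front_center, ball_rear_center in the frame of sorter below 0.04 m and y of ball_rear_center in the frame of sorter between -0.272 and -0.168 m and x of ball_rear_center in the frame of sorter between -0.055 and 0.055 m), for 0.2 s.
At the end, for the whole second after the job is handed in: The gate is down on the right (joint above 0.17 rad), both balls lie in the right tray (centres inside its walls and less than 40 mm above the bench) at rest (under 0.05 m/s), and no bystander has moved over 20 mm (all of step 2 and value of joint gate above 0.17 rad and linear speed of each of ball_front, ball_rear below 0.05 m/s and distance of each of bush_a, bush_b, screwdriver, fitting, cap, spray, bottle, carton from where it was at the start of the episode below 0.02 m); the robot touches nothing.
It fails at once if a ball is lifted (centre over 135 mm above the bench) (height (world z) of any of ball_front_center, ball_rear_center above 0.135 m).
It fails at once if a ball runs to the left chute (y of any of ball_front_center, ball_rear_center in the frame of sorter above 0.11 m).
It fails at once if a ball is carried or pushed by the fingers beyond the middle of the gate (over 50 mm to either side) ((contact force between the fingers and ball_front above 0.3 N and (y of ball_front_center in the frame of sorter below -0.05 m or y of ball_front_center in the frame of sorter above 0.05 m)) or (contact force between the fingers and ball_rear above 0.3 N and (y of ball_rear_center in the frame of sorter below -0.05 m or y of ball_rear_center in the frame of sorter above 0.05 m))).
It fails at once if a bystander is disturbed (moved over 20 mm) (distance of any of bush_a, bush_b, screwdriver, fitting, cap, spray, bottle, carton from where it was at the start of the episode above 0.02 m).
It also fails if it takes over 48 s, if anything falls off the work surface, if the arm or the gripper's body presses on something with over 40 N, if the wrist force passes 120 N, or if a joint passes its speed limit or range.

## Working session

There is one attempt and no reset: what is moved stays moved. The work goes in short steps, Python scripts to look and compute and a tool call to move; the robot and the scene stay as the last step left them, time stands still between calls to the robot, and variables do not carry over. Pictures are saved under pics/ and viewed, at most 10 in all, crops included, and the job is handed in when it is done.

Besides the shell and the picture viewer there is one more tool, called in YAML: its name, and indented under it one key for each argument. send_rows: Moves the arm, as the interface text tells. Its arguments: {"type":"object","properties":{"steps":{"type":"array","items":{"type":"object","properties":{"translation":{"type":"array","items":{"type":"number"}},"delta_rot":{"type":"array","items":{"type":"number"}},"jaw":{"type":"number"}}}}},"required":["steps"]}

```bash
mkdir -p pics; cat > h.py <<'E'
from plant import *
import numpy as np, cv2
def grab(n):
    f=grab_frame(n); f['R']=cv2.Rodrigues(np.array(f['rvec'],float))[0]; f['t']=np.array(f['tvec'],float).ravel(); return f
def cloud(f):
    z=f['range_z']; v,u=np.mgrid[:z.shape[0],:z.shape[1]]
    c=np.stack([(u-f['cx'])/f['fx']*z,(v-f['cy'])/f['fy']*z,z],-1)
    w=(c-f['t'])@f['R']; w[z==0]=np.nan; return w
def plane(f,u,v,h):
    d=f['R'].T@np.array([(u-f['cx'])/f['fx'],(v-f['cy'])/f['fy'],1]); o=-f['R'].T@f['t']
    return o+d*(h-o[2])/d[2]
E
python3 - <<'E'
from h import *
for n in('top','scene'):
    f=grab(n); cv2.imwrite(f'pics/{n}0.png',f['pixels']); np.savez(f'{n}0.npz',w=cloud(f),p=f['pixels'],**{k:f[k] for k in('fx','fy','cx','cy','R','t')})
    print(n,-f['R'].T@f['t'],f['R'].round(2).tolist(),f['fx'])
print(state())
E
```

```text
top [0.42305134 0.01144583 1.01778283] [[0.03, -1.0, -0.01], [-0.99, -0.03, -0.13], [0.13, 0.01, -0.99]] 401.4050215730519
scene [1.08063297 0.43936678 0.82721063] [[-0.62, 0.78, 0.0], [0.57, 0.46, -0.68], [-0.53, -0.42, -0.74]] 460.3249722654456
{'time': 0.1, 'joint_pos': array([ 1.01200115e+00,  5.33034518e-02,  1.61415807e+00, -2.62582642e-05,
        1.47601574e+00, -1.18972843e-01]), 'joint_vel': array([ 0.00084308, -0.00035848, -0.00249242,  0.00069308, -0.00131021,
        0.00153209]), 'joint_efforts': array([ 4.16780476e-04, -3.94909859e+01, -3.71361673e+01, -1.43908164e-04,
        3.96169606e-03, -2.85554859e-05]), 'tool_pos': array([0.2658123 , 0.56505774, 0.2441773 ]), 'tool_rot': array([-3.00929414e-04,  2.18141608e-01,  9.75916672e-01, -8.93057751e-04]), 'contact_force': array([-0.32874579,  0.26058895,  0.58881234]), 'ft_torque': array([-0.00746951, -0.00721263,  0.05126839]), 'grasp_force': 0.0, 'gripper_width': 0.9986696741728466}
```

View pics/top0.png

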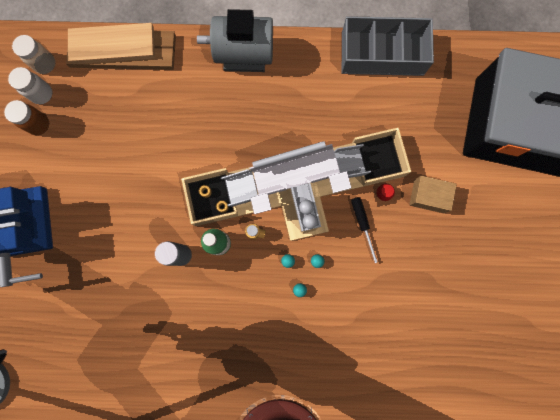

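View pics/scene0.png

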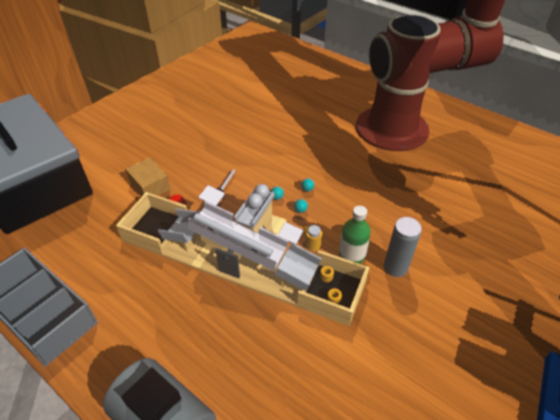

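Top view: the gate's right pad is at about (340,182) and the left pad at (261,204). The steel balls on the track are at (306,205) and (309,220). The turquoise look-alikes at (288,260), (317,261) and (299,290) lie on the bench off the track. The steel pair on the track fits the description, so I'll confirm it in a crop and measure.

```bash
python3 - <<'E'
from h import *
d=np.load('top0.npz'); w=d['w']; p=d['p']; f={k:d[k] for k in d}
c=cv2.resize(p[120:300,170:430],None,fx=3,fy=3,interpolation=cv2.INTER_CUBIC); cv2.imwrite('pics/crop.png',c)
# tray corners by wood outer rim: walls z 54mm -> rim points
z=w[...,2]
roi=np.zeros(z.shape,bool); roi[125:225,178:412]=1
hsv=cv2.cvtColor(p,cv2.COLOR_BGR2HSV)
m=roi&(z>.045)&(z<.062)&(abs(hsv[...,0].astype(int)-22)<8)
P=w[m][:,:2].astype(np.float32); print(m.sum()); print(cv2.minAreaRect(P))
# balls: top points
b=np.zeros_like(roi); b[192:232,292:322]=1
for v in range(192,240,4): print(v,[f'{1000*x:.0f}' for x in z[v,292:324:3]])
print('pads')
for v in range(172,194,3): print(v,[f'{1000*x:.0f}' for x in z[v,326:354:3]])
for v in range(194,214,3): print(v,[f'{1000*x:.0f}' for x in z[v,248:275:3]])
g=cv2.inRange(p,(200,200,200),(255,255,255))
n,l,s,ce=cv2.connectedComponentsWithStats(g[120:240,170:430])
for i in range(1,n):
    if s[i,4]>60:
        mm=np.zeros(roi.shape,bool); mm[120:240,170:430]=l==i
        print(s[i]+[170,120,0,0,0],ce[i]+[170,120],np.nanmedian(w[mm],0))
# circles
gr=cv2.cvtColor(cv2.resize(p[190:240,285:335],None,fx=8,fy=8,interpolation=cv2.INTER_CUBIC),cv2.COLOR_BGR2GRAY)
C=cv2.HoughCircles(gr,cv2.HOUGH_GRADIENT,1,80,param1=80,param2=20,minRadius=50,maxRadius=75)
if C is not None:
  for x,y,r in C[0][:5]: print('circ',x/8+285,y/8+190,r/8,plane(f,x/8+285-.4,y/8+190-.4,.110))
E
```

```text
796
((0.6315833330154419, -0.027738362550735474), (0.15251712501049042, 0.5524454712867737), 15.025933265686035)
192 ['103', '90', '95', '94', '91', '88', '92', '9', '9', '9', '6']
196 ['8', '90', '92', '92', '92', '93', '90', '99', '10', '9', '-3']
200 ['10', '100', '92', '93', '115', '117', '92', '100', '6', '7', '-2']
204 ['11', '99', '95', '118', '125', '125', '121', '90', '9', '7', '2']
208 ['9', '10', '93', '118', '124', '123', '121', '114', '98', '7', '7']
212 ['9', '4', '100', '93', '116', '115', '113', '88', '97', '5', '10']
216 ['9', '9', '98', '91', '88', '115', '118', '116', '87', '6', '8']
220 ['6', '10', '9', '87', '119', '121', '122', '123', '116', '100', '9']
224 ['7', '9', '5', '96', '118', '121', '122', '119', '111', '97', '8']
228 ['8', '8', '6', '99', '87', '97', '110', '92', '69', '8', '10']
232 ['8', '10', '9', '9', '31', '8', '6', '9', '7', '11', '7']
236 ['10', '7', '10', '8', '9', '7', '1', '-1', '-2', '1', '1']
pads
172 ['94', '98', '100', '101', '121', '52', '127', '49', '48', '46']
175 ['97', '119', '120', '122', '122', '124', '127', '129', '75', '69']
178
[... 267 characters left out ...]
'7']
190 ['7', '6', '11', '122', '120', '124', '8', '0', '3', '-1']
193 ['8', '6', '8', '1', '-3', '-1', '-1', '1', '-0', '2']
194 ['49', '49', '55', '57', '85', '88', '89', '70', '9']
197 ['47', '50', '84', '83', '89', '87', '91', '10', '6']
200 ['65', '82', '82', '86', '85', '90', '92', '8', '11']
203 ['7', '10', '85', '88', '85', '89', '91', '91', '6']
206 ['9', '9', '83', '83', '85', '89', '88', '91', '8']
209 ['11', '8', '83', '84', '86', '86', '91', '89', '2']
212 ['7', '8', '83', '83', '82', '-0', '2', '1', '-0']
[254 148  56  17  67] [280.19402985 156.11940299] [0.67180087 0.01846257 0.13437511]
[ 226  158  125   56 2559] [283.58968347 182.69245799] [0.6259805  0.02453668 0.08135885]
```

View pics/crop.png

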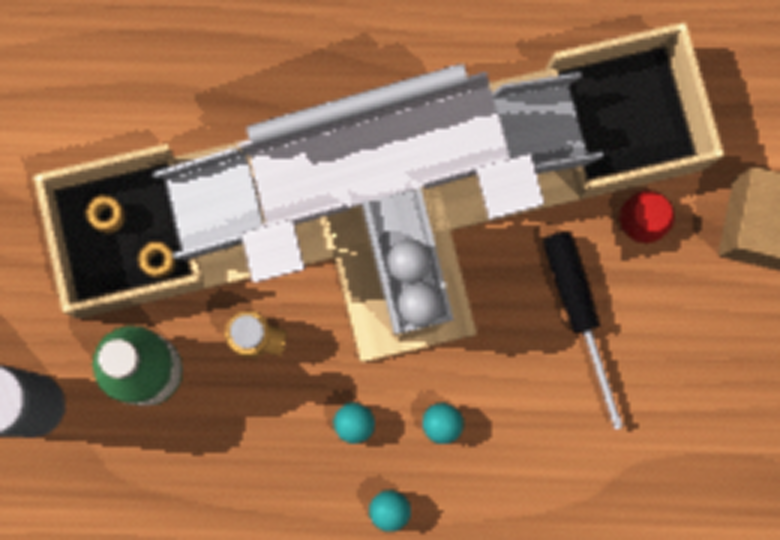

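```bash
cat >> h.py <<'E'
YAW=.0
E
python3 - <<'E'
from h import *
d=np.load('top0.npz'); w=d['w']; p=d['p']; z=w[...,2]
def blob(m,r):
    q=np.zeros(m.shape,bool); q[r[0]:r[1],r[2]:r[3]]=m[r[0]:r[1],r[2]:r[3]]; v,u=np.nonzero(q); return q,u.mean(),v.mean()
q,u,v=blob((z>.112)&(z<.135),(173,194,326,354)); print('Rpad',u,v,plane(d,u,v,.123),np.median(w[q],0)); R=plane(d,u,v,.123)
q,u,v=blob((z>.075)&(z<.1),(197,214,250,275)); print('Lpad',u,v,plane(d,u,v,.086)); L=plane(d,u,v,.086)
from scipy.optimize import least_squares
q,_,_=blob((z>.106)&(z<.13),(196,230,292,322)); X=w[q]
a=least_squares(lambda s:np.minimum(np.linalg.norm(X-s[:3],axis=1)-.017,np.linalg.norm(X-s[3:],axis=1)-.017,key=None) if 0 else np.where(np.linalg.norm(X-s[:3],axis=1)<np.linalg.norm(X-s[3:],axis=1),np.linalg.norm(X-s[:3],axis=1),np.linalg.norm(X-s[3:],axis=1))-.017,np.r_[np.array(plane(d,305.5,206.5,.11)),np.array(plane(d,309,221,.109))],loss='soft_l1',f_scale=.003).x
print('balls',a[:3],a[3:],'ray',plane(d,305.5,206.5,.11),plane(d,309,220.7,.109))
D=(L-R)[:2]; print('yaw pads',np.arctan2(-D[0],D[1]),np.linalg.norm(D),'ball yaw',np.arctan2(*(a[:2]-a[3:5])[::-1]))
# tray rim only (both trays), fit rect per tray excl. middle
hsv=cv2.cvtColor(p,cv2.COLOR_BGR2HSV)
for r in((140,225,178,226),(125,190,372,412)):
    q,_,_=blob((z>.044)&(z<.064),r); print('tray',q.sum(),cv2.minAreaRect(w[q][:,:2].astype(np.float32)))
# centre estimate from pads
th=np.arctan2(-D[0],D[1]); ex=np.array([np.cos(th),np.sin(th)]); ey=np.array([-ex[1],ex[0]])
o=(L+R)[:2]/2+.054*ex
print('origin',o,th,'balls in sorter',[( (b-o)@ex,(b-o)@ey) for b in(a[:2],a[3:5])])
E
```

```text
Rpad 339.2130177514793 181.49112426035504 [ 0.61952438 -0.11957651  0.123     ] [ 0.61998652 -0.11904532  0.12384888]
Lpad 260.3382352941176 204.11029411764707 [0.56871314 0.05968622 0.086     ]
balls [ 0.56219876 -0.04618564  0.10726716] [ 0.52926138 -0.05526993  0.10637015] ray [ 0.56212811 -0.04495491  0.11      ] [ 0.52979024 -0.05356833  0.109     ]
yaw pads 0.27620094928511263 0.1863247421716252 ball yaw 0.2691144577836441
tray 376 ((0.5914247035980225, 0.19025704264640808), (0.11721571534872055, 0.11109613627195358), 14.682507514953613)
tray 349 ((0.7078174352645874, -0.24286583065986633), (0.11688418686389923, 0.09760706126689911), 14.57982349395752)
origin [ 0.64607207 -0.01521921] 0.27620094928511263 balls in sorter [(np.float64(-0.08913900202500903), np.float64(-0.006920283128831953)), (np.float64(-0.12330530884046081), np.float64(-0.006678159832922362))]
```

The crop shows the two steel balls on the track at crop pixels (407,260) and (418,303). All the turquoise balls lie off the track. Both ball and pad positions agree with a sorter yaw of about 0.265 rad. I'll move toward a point above the right pad with the jaws shut.

send_rows:
  steps:
    - {"translation": [-3.85,-2.95,0],"delta_rot": [0,0,-0.088],"jaw": 0}
    - {"translation": [-7.7,-5.9,0],"delta_rot": [0,0,-0.176],"jaw": 0}
    - {"translation": [-11.5,-8.9,0],"delta_rot": [0,0,-0.264],"jaw": 0}
    - {"translation": [-15.4,-11.8,0],"delta_rot": [0,0,-0.352],"jaw": 0}
    - {"translation": [-19.2,-14.8,0],"delta_rot": [0,0,-0.44],"jaw": 0}
    - {"translation": [-23.1,-17.7,0],"delta_rot": [0,0,-0.528],"jaw": 0}
    - {"translation": [-26.9,-20.7,0],"delta_rot": [0,0,-0.616],"jaw": 0}
    - {"translation": [-30.8,-23.6,0],"delta_rot": [0,0,-0.705],"jaw": 0}

```text
time: 0.9
tool_pos: [0.4445, 0.219, 0.245]
tool_rot: [-0.0, -0.134, 0.991, 0.0]
contact_force: [1.1, -0.0, -0.2]
gripper_width: -0.003
grasp_force: 0.0
```

```bash
cat >> h.py <<'E'
from scipy.spatial.transform import Rotation as Ro
def go(x,y,z,yaw=.265):
    s=state(); q=s['tool_rot']; R=Ro.from_quat(np.r_[q[1:],q[0]])
    T=Ro.from_matrix(np.array([[-np.cos(yaw),-np.sin(yaw),0],[-np.sin(yaw),np.cos(yaw),0],[0,0,-1]]))
    print('t',s['time'],'pos',s['tool_pos'].round(4),'F',s['contact_force'].round(1),'w',round(s['gripper_width'],3),
     '| cm',(R.inv().apply(np.array([x,y,z])-s['tool_pos'])*100).round(2),'rot',(R.inv()*T).as_rotvec().round(3))
E
python3 -c "
from h import *
go(.621,-.124,.170)"
```

```text
t 0.9 pos [0.4445 0.219  0.245 ] F [ 1.1 -0.  -0.2] w -0.003 | cm [ -7.9  -37.76   7.49] rot [ 0.    -0.     0.004]
```

send_rows:
  steps:
    - {"translation": [-1,-4.7,0],"delta_rot": [0,0,0],"jaw": 0}
    - {"translation": [-2,-9.4,0],"delta_rot": [0,0,0],"jaw": 0}
    - {"translation": [-3,-14.2,0],"delta_rot": [0,0,0],"jaw": 0}
    - {"translation": [-4,-18.9,0],"delta_rot": [0,0,0],"jaw": 0}
    - {"translation": [-5,-23.6,0],"delta_rot": [0,0,0],"jaw": 0}
    - {"translation": [-6,-28.3,0],"delta_rot": [0,0,0],"jaw": 0}
    - {"translation": [-7,-33,1],"delta_rot": [0,0,0],"jaw": 0}
    - {"translation": [-7.9,-37.8,3.5],"delta_rot": [0,0,0],"jaw": 0}

```text
time: 1.7
tool_pos: [0.6197, -0.1219, 0.2144]
tool_rot: [0.002, -0.132, 0.991, -0.001]
contact_force: [0.6, -0.1, 0.8]
gripper_width: -0.001
grasp_force: 0.0
```

```bash
python3 -c "
from h import *
go(.621,-.124,.106)"
```

```text
t 1.7 pos [ 0.6197 -0.1219  0.2144] F [ 0.6 -0.1  0.8] w -0.001 | cm [-0.03 -0.21 10.84] rot [-0.003  0.004 -0.   ]
```

send_rows:
  steps:
    - {"translation": [0,0,2.5],"delta_rot": [0,0,0],"jaw": 0}
    - {"translation": [0,0,5],"delta_rot": [0,0,0],"jaw": 0}
    - {"translation": [0,0,6.5],"delta_rot": [0,0,0],"jaw": 0}
    - {"translation": [0,0,7.2],"delta_rot": [0,0,0],"jaw": 0}
    - {"translation": [0,0,7.9],"delta_rot": [0,0,0],"jaw": 0}
    - {"translation": [0,0,8.5],"delta_rot": [0,0,0],"jaw": 0}
    - {"translation": [0,0,9.1],"delta_rot": [0,0,0],"jaw": 0}
    - {"translation": [0,0,9.7],"delta_rot": [0,0,0],"jaw": 0}

```text
time: 2.5
tool_pos: [0.6183, -0.1193, 0.1161]
tool_rot: [0.001, -0.132, 0.991, -0.0]
contact_force: [-0.3, -0.3, 0.4]
gripper_width: 0.003
grasp_force: 0.2
```

send_rows:
  steps:
    - {"translation": [0,0,0.4],"delta_rot": [0,0,0],"jaw": 0}
    - {"translation": [0,0,0.8],"delta_rot": [0,0,0],"jaw": 0}
    - {"translation": [0,0,0.8],"delta_rot": [0,0,0],"jaw": 0}
    - {"translation": [0,0,0.8],"delta_rot": [0,0,0],"jaw": 0}
    - {"translation": [0,0,0.8],"delta_rot": [0,0,0],"jaw": 0}
    - {"translation": [0,0,-2],"delta_rot": [0,0,0],"jaw": 0}
    - {"translation": [0,0,-5],"delta_rot": [0,0,0],"jaw": 0}
    - {"translation": [0,0,-7],"delta_rot": [0,0,0],"jaw": 0}

```text
time: 3.3
tool_pos: [0.6186, -0.1196, 0.1883]
tool_rot: [0.001, -0.132, 0.991, -0.001]
contact_force: [1.1, -0.6, 0.5]
gripper_width: -0.002
grasp_force: 0.0
```

```bash
python3 - <<'E'
from h import *
f=grab('top'); cv2.imwrite('pics/g1.png',cv2.resize(f['pixels'][120:300,170:430],None,fx=3,fy=3))
f=grab('scene'); cv2.imwrite('pics/s1.png',cv2.resize(f['pixels'][150:330,110:380],None,fx=2.8,fy=2.8))
go(.621,-.124,.106)
E
```

```text
t 3.4 pos [ 0.6201 -0.1201  0.1903] F [ 1.7 -0.5 -0.1] w 0.001 | cm [ 0.07 -0.37  8.44] rot [-0.004  0.007  0.   ]
```

View pics/s1.png

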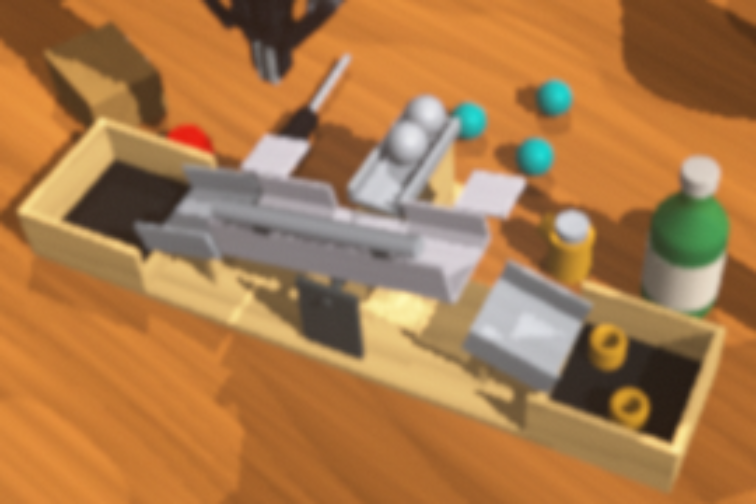

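The gate is down on the right: the right pad is low at (277,155), the left pad is raised at (490,192), and both balls are still on the track. Next I'll go behind the rear ball.

```bash
python3 -c "
from h import *
go(.481,-.0676,.19)"
```

```text
t 3.4 pos [ 0.6201 -0.1201  0.1903] F [ 1.7 -0.5 -0.1] w 0.001 | cm [12.05  8.71 -0.09] rot [-0.004  0.007  0.   ]
```

send_rows:
  steps:
    - {"translation": [3,2.2,0],"delta_rot": [0,0,0],"jaw": 0}
    - {"translation": [6,4.4,0],"delta_rot": [0,0,0],"jaw": 0}
    - {"translation": [9,6.6,0],"delta_rot": [0,0,0],"jaw": 0}
    - {"translation": [12.1,8.7,0],"delta_rot": [0,0,0],"jaw": 0}
    - {"translation": [12.1,8.7,2],"delta_rot": [0,0,0],"jaw": 0}
    - {"translation": [12.1,8.7,4.5],"delta_rot": [0,0,0],"jaw": 0}
    - {"translation": [12.1,8.7,6.5],"delta_rot": [0,0,0],"jaw": 0}
    - {"translation": [12.1,8.7,7.3],"delta_rot": [0,0,0],"jaw": 0}

```text
time: 4.2
tool_pos: [0.4758, -0.0664, 0.1089]
tool_rot: [-0.003, -0.132, 0.991, 0.001]
contact_force: [-0.1, -0.3, 0.2]
gripper_width: -0.001
grasp_force: 0.0
```

```bash
python3 - <<'E'
from h import *
f=grab('scene'); cv2.imwrite('pics/s2.png',cv2.resize(f['pixels'][140:260,170:340],None,fx=4,fy=4))
go(.481,-.0676,.116)
go(.481+.087*.965,-.0676+.087*.262,.116)
E
```

```text
t 4.25 pos [ 0.4758 -0.0664  0.1087] F [ 0.1 -0.  -0.6] w 0.001 | cm [-0.47 -0.25 -0.73] rot [ 0.003 -0.005  0.   ]
t 4.25 pos [ 0.4758 -0.0664  0.1087] F [ 0.1 -0.  -0.6] w 0.001 | cm [-9.17 -0.25 -0.78] rot [ 0.003 -0.005  0.   ]
```

View pics/s2.png

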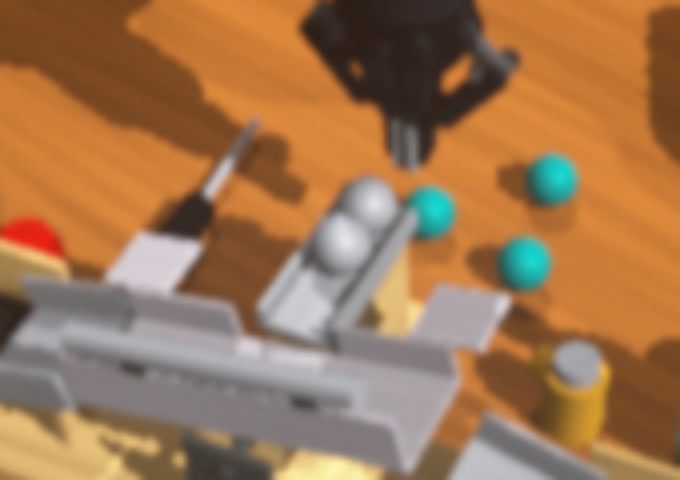

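send_rows:
  steps:
    - {"translation": [0,-0.2,-0.75],"delta_rot": [0,0,0],"jaw": 0}
    - {"translation": [-0.8,-0.2,-0.75],"delta_rot": [0,0,0],"jaw": 0}
    - {"translation": [-1.7,-0.2,-0.75],"delta_rot": [0,0,0],"jaw": 0}
    - {"translation": [-2.6,-0.2,-0.75],"delta_rot": [0,0,0],"jaw": 0}
    - {"translation": [-3.5,-0.2,-0.75],"delta_rot": [0,0,0],"jaw": 0}
    - {"translation": [-4.4,-0.2,-0.75],"delta_rot": [0,0,0],"jaw": 0}
    - {"translation": [-5.3,-0.2,-0.75],"delta_rot": [0,0,0],"jaw": 0}
    - {"translation": [-6.2,-0.2,-0.75],"delta_rot": [0,0,0],"jaw": 0}

```text
time: 5.05
tool_pos: [0.5392, -0.0525, 0.1199]
tool_rot: [-0.0, -0.132, 0.991, 0.0]
contact_force: [-1.4, -1.0, 1.4]
gripper_width: -0.002
grasp_force: 1.3
```

```bash
python3 - <<'E'
from h import *
f=grab('scene'); cv2.imwrite('pics/s3.png',cv2.resize(f['pixels'][140:260,110:340],None,fx=3.4,fy=3.4))
go(.481+.115*.965,-.0676+.115*.262,.116)
E
```

```text
t 5.1 pos [ 0.5404 -0.0522  0.12  ] F [-0.5  0.2  1.2] w 0.003 | cm [-5.36  0.07  0.41] rot [-0.     0.002  0.   ]
```

View pics/s3.png

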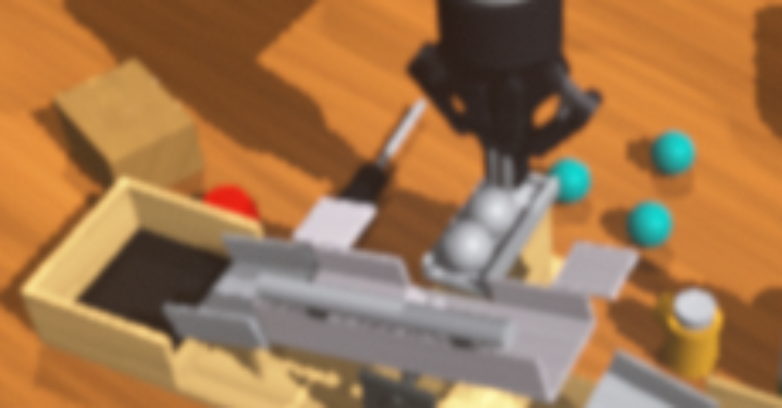

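Both balls are being pushed along the track: front at (467,245), rear at (497,208), with the finger behind. I'll keep going to the lip.

send_rows:
  steps:
    - {"translation": [-0.8,0,0.2],"delta_rot": [0,0,0],"jaw": 0}
    - {"translation": [-1.6,0,0.2],"delta_rot": [0,0,0],"jaw": 0}
    - {"translation": [-2.4,0,0.2],"delta_rot": [0,0,0],"jaw": 0}
    - {"translation": [-3.2,0,0.2],"delta_rot": [0,0,0],"jaw": 0}
    - {"translation": [-3.9,0,0.2],"delta_rot": [0,0,0],"jaw": 0}
    - {"translation": [-4.5,0,0.2],"delta_rot": [0,0,0],"jaw": 0}
    - {"translation": [-5.1,0,0.2],"delta_rot": [0,0,0],"jaw": 0}
    - {"translation": [-5.5,0,0.2],"delta_rot": [0,0,0],"jaw": 0}

```text
time: 5.9
tool_pos: [0.5922, -0.0382, 0.118]
tool_rot: [0.0, -0.132, 0.991, -0.0]
contact_force: [-0.2, -0.0, 0.1]
gripper_width: -0.002
grasp_force: 0.0
```

```bash
python3 - <<'E'
from h import *
f=grab('scene'); cv2.imwrite('pics/s4.png',cv2.resize(f['pixels'][140:260,110:340],None,fx=3.4,fy=3.4))
go(.481+.115*.965,-.0676+.115*.262,.116)
E
```

```text
t 5.95 pos [ 0.5925 -0.0382  0.1181] F [ 0.7 -0.2 -0. ] w 0.002 | cm [0.03 0.08 0.21] rot [-0.     0.001  0.   ]
```

View pics/s4.png

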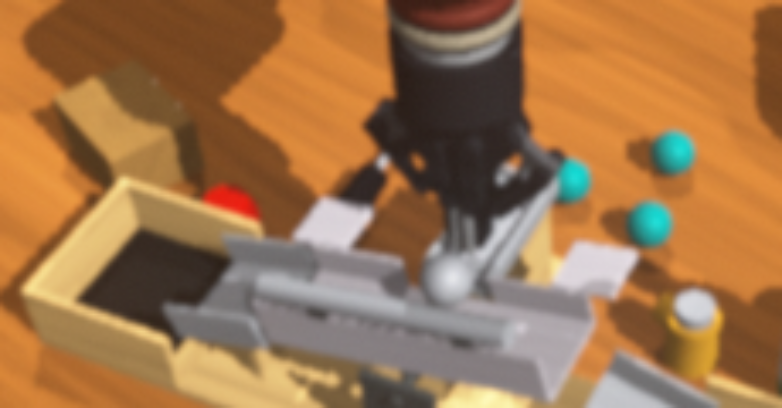

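The rear ball is at the lip, at (449,277), and the front one is off the track, hidden in the trough. I'll nudge a little further and then retreat.

send_rows:
  steps:
    - {"translation": [-0.3,0,0],"delta_rot": [0,0,0],"jaw": 0}
    - {"translation": [-0.6,0,0],"delta_rot": [0,0,0],"jaw": 0}
    - {"translation": [-0.8,0,0],"delta_rot": [0,0,0],"jaw": 0}
    - {"translation": [-0.8,0,0],"delta_rot": [0,0,0],"jaw": 0}
    - {"translation": [-0.8,0,0],"delta_rot": [0,0,0],"jaw": 0}
    - {"translation": [-0.8,0,0],"delta_rot": [0,0,0],"jaw": 0}
    - {"translation": [-0.8,0,0],"delta_rot": [0,0,0],"jaw": 0}
    - {"translation": [-0.8,0,0],"delta_rot": [0,0,0],"jaw": 0}

```text
time: 6.75
tool_pos: [0.5992, -0.0363, 0.118]
tool_rot: [0.0, -0.132, 0.991, 0.0]
contact_force: [0.8, -0.4, 0.1]
gripper_width: 0.001
grasp_force: 0.0
```

```bash
python3 - <<'E'
from h import *
f=grab('scene'); cv2.imwrite('pics/s5.png',cv2.resize(f['pixels'][140:260,110:340],None,fx=3.4,fy=3.4))
go(.54,-.0522,.116)
E
```

```text
t 6.8 pos [ 0.5993 -0.0363  0.118 ] F [-0.1  0.2  0. ] w -0.001 | cm [6.14 0.02 0.2 ] rot [-0.  0.  0.]
```

View pics/s5.png

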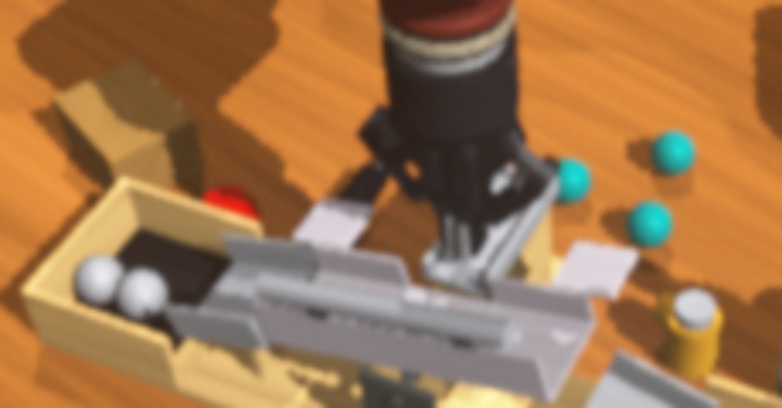

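Both balls are in the right tray, at (98,280) and (141,293). I'll lift straight up clear of the scene and let them settle.

send_rows:
  steps:
    - {"translation": [0,0,-2],"delta_rot": [0,0,0],"jaw": 0}
    - {"translation": [0,0,-5],"delta_rot": [0,0,0],"jaw": 0}
    - {"translation": [0,0,-9],"delta_rot": [0,0,0],"jaw": 0}
    - {"translation": [0,0,-13],"delta_rot": [0,0,0],"jaw": 0}
    - {"translation": [0,0,-13],"delta_rot": [0,0,0],"jaw": 0}
    - {"translation": [0,0,-13],"delta_rot": [0,0,0],"jaw": 0}
    - {"translation": [0,0,-13],"delta_rot": [0,0,0],"jaw": 0}
    - {"translation": [0,0,-13],"delta_rot": [0,0,0],"jaw": 0}

```text
time: 7.6
tool_pos: [0.5983, -0.0361, 0.2456]
tool_rot: [-0.002, -0.132, 0.991, 0.001]
contact_force: [-0.2, -0.6, -0.4]
gripper_width: 0.0
grasp_force: 0.0
```

send_rows:
  steps:
    - {"translation": [0,0,0],"delta_rot": [0,0,0],"jaw": 0}
    - {"translation": [0,0,0],"delta_rot": [0,0,0],"jaw": 0}
    - {"translation": [0,0,0],"delta_rot": [0,0,0],"jaw": 0}
    - {"translation": [0,0,0],"delta_rot": [0,0,0],"jaw": 0}
    - {"translation": [0,0,0],"delta_rot": [0,0,0],"jaw": 0}
    - {"translation": [0,0,0],"delta_rot": [0,0,0],"jaw": 0}
    - {"translation": [0,0,0],"delta_rot": [0,0,0],"jaw": 0}
    - {"translation": [0,0,0],"delta_rot": [0,0,0],"jaw": 0}

```text
time: 8.4
tool_pos: [0.5993, -0.0363, 0.2481]
tool_rot: [0.0, -0.132, 0.991, -0.0]
contact_force: [0.8, 0.5, 0.0]
gripper_width: 0.003
grasp_force: 0.0
```

```bash
python3 - <<'E'
from h import *
a=grab('scene'); b=grab('scene')
A,B=[cv2.GaussianBlur(f['pixels'][200:245,118:180],(3,3),0).astype(int) for f in(a,b)]
print('tray motion',abs(A-B).max())
cv2.imwrite('pics/s6.png',cv2.resize(b['pixels'][140:330,110:380],None,fx=2.9,fy=2.9))
E
```

```text
tray motion 2
```

View pics/s6.png

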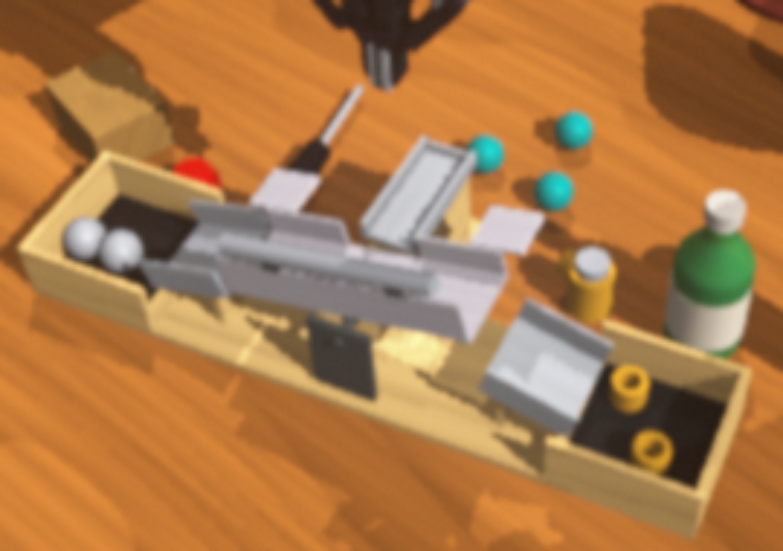

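Both balls are at rest in the right tray at (86,238) and (122,249), the gate is down on the right, and nothing else visible in this crop has moved. I'm handing the job in.

```bash
python3 -c "
from plant import *
print(job_done())"
```

```text
the job is handed in; nothing more can be done
None
```

I rocked the gate over to the right, pushed both steel balls over the lip so they came to rest in the right tray, and handed the job in at about 8.5 s of the 48 s allowed; the hand-in gave no verdict.

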